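# Lock the filter cover of the spray turbine

## Robot

A 6-joint arm with a two-finger parallel gripper is mounted at the origin on the work surface. World frame = base frame: x ahead of the robot, y to its left, z up, the work surface at z = 0. Lengths are in mm, angles in rad, forces in N, time in s.
With the tool pointing down it reaches from about 350 to 775 mm from the base axis. Payload 7.3 kg.
Tool frame: the origin (TCP) lies between the finger pads; the fingertips stand 25 mm ahead of it and the grasp point (between the pads) lies 6 mm ahead of it; z points along the fingers, y is the direction in which the jaws open and shut (so a half turn about z gives the same grasp; the last joint's range is limited). The gripper opens to 92 mm and grips with 3 to 60 N. Pads are 19 mm wide; open, the fingers measure 130 mm over their backs; the gripper's body (75 mm by 190 mm) begins 47 mm behind the grasp point.
Start: joints at [1.15, 0.342, 1.524, -0, 1.275, -0.146], TCP at [142.445, 505.324, 251.741] pointing down, gripper open.
Joint ranges: [-2.53, 2.53], [-0.77, 2.02], [0.04, 2.7], [-1, 4.14], [0.28, 2.66], [-3.11, 3.11]. Speed limits (rad/s): [2.57, 2.57, 3.14, 3.14, 3.14, 3.14].

## Interface

Orientations are given as [roll, pitch, yaw] about the fixed x, y, z axes, in that order (R = Rz(yaw) Ry(pitch) Rx(roll)).
In Python, from plant import get_obs, capture, calibration, close_job gives the robot as it stands. The module is installed in compiled form; this text tells all that it offers.
- The arm moves only by the shell command python3 -m jog 'ROWS'. ROWS is JSON, one flat list of numbers, 5 for each row, row after row: the closure, from 0 (fully open) to 1 (shut), then the shift along the tool's x, y, z in mm, then the turn about the tool's z in degrees. In form: [fingers, tx, ty, tz, yaw, fingers, tx, ty, tz, yaw, ...]. A call has 1 to 5 rows; each row shifts and turns the pose as measured when the row begins, along the tool's axes as they then stand; what a row does not reach is not made up. A row lasts 1/10 s, in which the tool goes at most 50 mm and 8.59 degrees, less where a joint would pass 70% of its speed; a pose out of reach is approached as far as the arm can. A call is refused whole if a number of a shift passes 50 or a number of a turn 8.59, either way. A call with a gripper value outside its range is refused whole. The fingers move at their own pace and stop on an object; the grip force is fixed at half the most. Time passes only in rows, so rows that do not move let the fingers close. It gives the time, the measured TCP pose, the force and the opening at its end, in the units of the state.
- get_obs(): the state, without advancing time (a new reading comes with each control period).
- capture(name): name is "side" or "top" or "wrist"; returns (picture, depth): 480x640x3 uint8, red, green, blue; 480x640 float32, mm along the optical axis (not along the pixel's ray), 0 where there is no reading.
- calibration(name): a dict with "fovy" (degrees; the focal length in pixels is half the picture's height over the tangent of half this angle, whatever the lens; pixels are square), "cx", "cy" (the principal point, pixels), "R" (3x3) and "t" (3): a world point X has camera coordinates R X + t. Camera axes: x right, y down, z forward; pixel columns grow to the right and rows downward; lengths in mm; the calibration is good to about 2 mm. A picture is of the moment at which its call begins: read the wrist's pose just before it. calibration takes no time and is no camera call; for the wrist camera it gives the pose at the moment of the call.
- close_job(): hands the job in, once; it reports no verdict.
The state is a dict: "time": time; "joint_positions": joint angles; "dq": joint speeds; "tau": joint torques, N m; "tool_pos": TCP position; "tcp_rot": TCP orientation; "contact_force": force on the tool from outside, world axes, zero at the start; "moment": the same for the moment, N m; "grip_width": finger opening in mm.
Only numpy, scipy, OpenCV 4.12 (cv2) and the standard library are available. Lean on these libraries where they do the work, as an engineer would, in place of code of your own. Each camera call takes 0.05 s, during which the arm holds its last target.

## Task

The filter cover on top of the spray turbine has popped ajar. Set your fingertips in the slot of its quarter-turn fastener, press the cover down shut and turn the fastener a quarter turn clockwise to its stop, so that the cover stays locked down when you let go. Do not pull the cover up, and leave the tin, the brush and the sanding block where they are.

Things in the scene. Friction and masses are not known exactly. Their poses are not given: they have to be found in the camera images.
- turbine: the spray turbine: a fixed grey sheet-metal case 280 mm long (its x), 240 mm wide (its y), 160 mm high without the cover, on rubber feet, with side grips that reach 23 mm out of each side and an air outlet 39 mm out of its front. Origin: centre of its underside, on the bench; z up, -x is its front (towards the robot), +x its back, where the cover is hinged.
- hinge_line (a point): middle of the cover's hinge, fixed on the case 132 mm behind its centre and 160 mm above the bench; the hinge lies along the case's y. Axes as the turbine's.
- cover (a joint): angle of the filter cover (grey louvred plate 288 x 250 x 5 mm) about its hinge: 0 = shut, a rigid stop, top 165 mm above the bench; grows as its front edge rises. A pop-up spring holds it ajar at about 0.09 to 0.15 rad; 4 to 7 N downward at the fastener shuts it, and it springs up again unless locked.
- fastener (a joint): angle of the fastener, growing clockwise from above: 0 = unlocked, slot along the case's y; 1.571 = locked (rigid stop), slot front to back. Stiff (about 0.12 N m), stays where left. Its cam tongue goes under a keeper in the case only if the cover is within 3 mm of shut at the fastener from 0.6 rad on; turned while ajar, it lands on top of the keeper and the cover cannot shut.
- slot (a point): centre of the fastener's slot mouth, flush with the face of its round metal head (84 mm across, 5 mm proud of the cover), mid-width near the front edge, 215 mm from the hinge line; 170 mm above the bench when the cover is shut. Slot 64 x 26 mm, mouth flared to 68 x 32, 16 mm deep, flat solid floor. Axes: x along the slot, y across, z out of the head; turns and tilts with it.
- stain_tin: loose closed metal tin, 86 mm across, 105 mm high, beside the turbine, origin in the centre of its base. Bystander.
- brush: loose flat brush with wooden handle, about 200 mm long, lying on the bench beside the turbine's front right corner (its -x, -y side). Bystander.
- sanding_block: loose cork sanding block 100 x 60 x 30 mm beside the turbine, origin in the centre of its underside. Bystander.

How it is judged:
By the outcome, as a careful person would: the job done as asked, in the order asked, and still so for the second after the job is handed in, with the robot touching nothing.
It also fails if it takes over 40 s, if anything falls off the work surface, if the arm or the gripper's body presses on something with over 40 N, if the wrist force passes 120 N, or if a joint passes its speed limit or range.

## Working session

There is one attempt and no reset: what is moved stays moved. The work goes in short steps, Python scripts to look and compute and a shell command to move; the robot and the scene stay as the last step left them, time stands still between calls to the robot, and variables do not carry over. Pictures are saved under pics/ and viewed, and the job is handed in when it is done.

```bash
mkdir -p pics; ls
cat > h.py <<'E'
import numpy as np,cv2
from plant import get_obs,capture,calibration
from scipy.spatial.transform import Rotation as Ro
def snap(n,f):
    c=calibration(n);p,d=capture(n)
    cv2.imwrite('pics/%s.png'%f,p[:,:,::-1]);np.savez('pics/%s.npz'%f,p=p,d=d,R=c['R'],t=c['t'],k=[240/np.tan(np.radians(c['fovy'])/2),c['cx'],c['cy']])
def cloud(f):
    z=np.load('pics/%s.npz'%f);k=z['k'];d=z['d'];v,u=np.mgrid[:480,:640]
    P=np.stack([(u-k[1])*d/k[0],(v-k[2])*d/k[0],d],-1)
    W=(P-z['t'])@z['R'];W[d==0]=np.nan
    return W
E
python3 - <<'E'
from h import *
o=get_obs();print(o)
snap('top','t0');snap('side','s0')
for n in('top','side'):print(calibration(n))
E
```

```text
pics
{'time': 0.0, 'joint_positions': array([ 1.14998114e+00,  3.42720570e-01,  1.52495298e+00,  2.06462901e-05,
        1.27537480e+00, -1.45936181e-01]), 'dq': array([ 2.19261036e-04,  7.32082316e-04,  2.11706180e-03, -4.50991129e-04,
        5.43528393e-04, -8.09704710e-05]), 'tau': array([-8.02065297e-04, -4.31240165e+01, -2.44210750e+01,  7.16783339e-02,
        5.60338818e-02, -1.14420366e-04]), 'tool_pos': array([142.30411918, 504.99978142, 251.06838817]), 'tcp_rot': array([-3.14015530e+00, -2.31218538e-04,  2.86670746e+00]), 'contact_force': array([ 0.01685342, -0.31566388, -0.45626454]), 'moment': array([ 0.03947797,  0.03939405, -0.09389   ]), 'grip_width': 91.9462439450139}
{'fovy': 52.16677950743621, 'cx': 315.46694955673604, 'cy': 242.0567737994802, 'R': array([[-0.05617071, -0.99840714,  0.00529413],
       [-0.97386751,  0.05361984, -0.2206966 ],
       [ 0.22006119, -0.01755246, -0.97532814]]), 't': array([  22.87840413,  596.27881692, 1047.62568026])}
{'fovy': 57.553374202997496, 'cx': 316.6935416683594, 'cy': 240.95065058904083, 'R': array([[ 0.764245  , -0.64477421, -0.01399278],
       [-0.47968484, -0.55379587, -0.68059723],
       [ 0.43108239,  0.52685516, -0.73252414]]), 't': array([-433.58245586,  368.26874921,  782.99142805])}
```

View pics/t0.png

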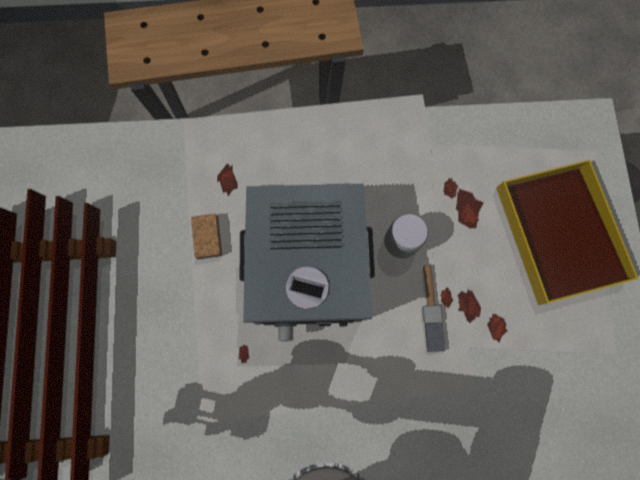

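View pics/s0.png

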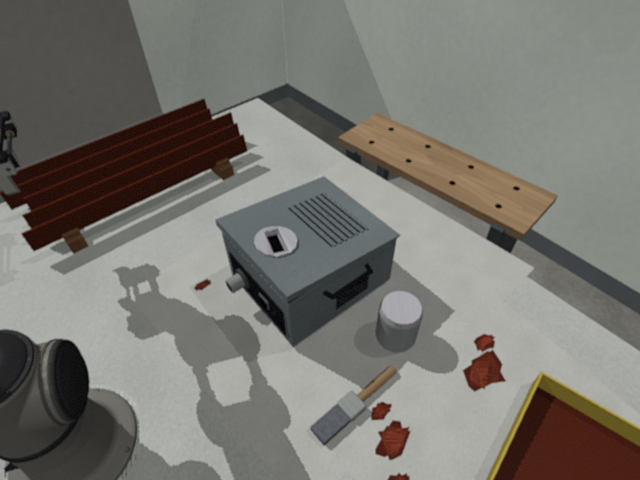

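Run:
```python
from h import *
for f in('t0','s0'):
    im=cv2.imread(f'pics/{f}.png'); 
    c=im[250:340,230:390] if f=='t0' else im[200:290,200:360]
    cv2.imwrite(f'pics/{f}c.png',cv2.resize(c,None,fx=5,fy=5,interpolation=cv2.INTER_CUBIC))
W=cloud('t0')
for (u,v) in [(250,195),(360,190),(250,315),(365,312),(306,215),(270,288),(340,288),(306,271),(306,303),(307,288),(296,284),(318,292)]:
    print(u,v,W[v,u].round(1))
```

```text
250 195 [683.9 123.8 164.5]
360 190 [ 682.5 -109.2  163.8]
250 315 [429.7 126.5 197.8]
365 312 [423.2 -96.  196.7]
306 215 [631.3   8.  172.8]
270 288 [480.6  86.4 192.5]
340 288 [473.2 -51.1 190.7]
306 271 [510.5  14.  192.4]
306 303 [446.8  17.3 198. ]
307 288 [478.8  13.9 175.3]
296 284 [487.6  35.4 179.3]
318 292 [468.9  -7.6 180.8]
```

View pics/t0c.png

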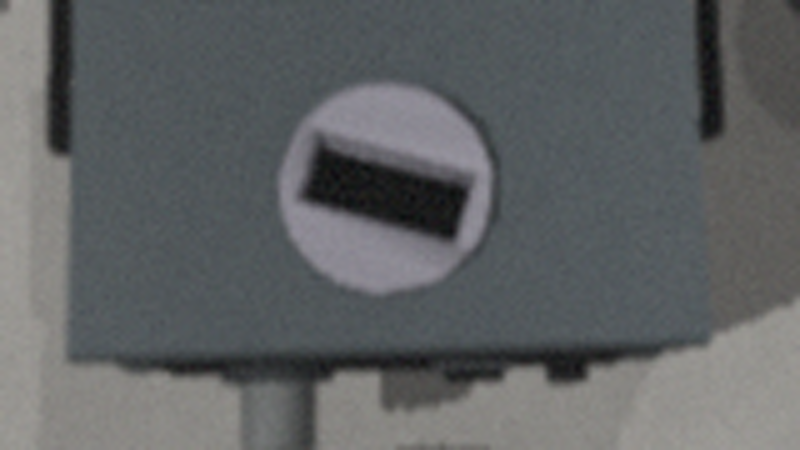

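View pics/s0c.png

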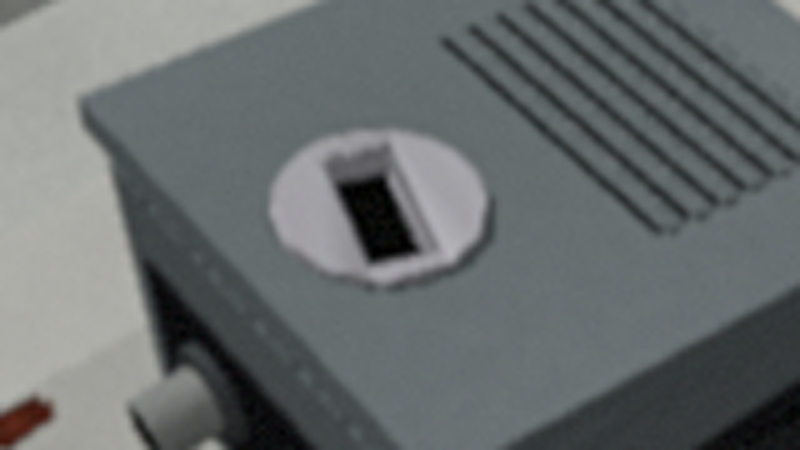

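Run:
```python
from h import *
z=np.load('pics/t0.npz');W=cloud('t0');p=z['p'].astype(float)
R=z['R'];t=z['t'];k=z['k'];C=-R.T@t
m=(W[...,2]>150)&(W[...,0]>400)&(W[...,0]<720)&(abs(W[...,1])<150)
g=p.mean(-1)
er=cv2.erode(m.astype(np.uint8),np.ones((9,9)))>0
br=m&(g>125)
br=cv2.morphologyEx(br.astype(np.uint8),cv2.MORPH_OPEN,np.ones((3,3)))>0
# cover plane excl head region & louvre
cov=er.copy();cov[262:315,280:335]=0;cov[198:252,265:348]=0
A=W[cov];X=np.c_[A[:,:2],np.ones(len(A))]
for _ in range(3):
    co=np.linalg.lstsq(X,A[:,2],rcond=None)[0];r=A[:,2]-X@co;kk=abs(r)<3*r.std();A=A[kk];X=X[kk]
n=np.r_[-co[:2],1];n/=np.linalg.norm(n)
print('plane',co,r.std(),'tilt',np.arccos(n[2]),'downhill yaw of hinge normal',np.arctan2(n[1],n[0]))
def topl(uv,off):  # intersect with plane shifted by off along n
    uv=np.asarray(uv,float);d=np.c_[(uv[:,0]-k[1])/k[0],(uv[:,1]-k[2])/k[0],np.ones(len(uv))]@R
    p0=np.array([0,0,co[2]])+off*n
    s=((p0-C)@n)/(d@n);return C+s[:,None]*d
def rect(mask,off):
    v,u=np.nonzero(mask);return cv2.minAreaRect(topl(np.c_[u,v],off)[:,:2].astype(np.float32))
mm=cv2.morphologyEx(m.astype(np.uint8),cv2.MORPH_OPEN,np.ones((9,9)))
print('cover',rect(mm,0))
v,u=np.nonzero(br);Q=topl(np.c_[u,v],5)
print('head n',len(u),cv2.minEnclosingCircle(Q[:,:2].astype(np.float32)),Q.min(0),Q.max(0))
dk=np.zeros_like(m);dk[265:312,285:330]=1;dk&=g<60
print('slot floor',rect(dk,-11),dk.sum(),'g',g[288,307],g[288,285])
hd=W[br];print('head off',((hd-np.array([0,0,co[2]]))@n).mean())
print('floor off',((W[cv2.erode(dk.astype(np.uint8),np.ones((3,3)))>0]-np.array([0,0,co[2]]))@n).mean())
```

```text
plane [-1.15344807e-01  2.61514569e-03  2.44232532e+02] 1.6540865925863666 tilt 0.11486657307048118 downhill yaw of hinge normal -0.022668534364967425
cover ((556.8316650390625, 11.822860717773438), (249.9836883544922, 290.0601501464844), 88.28256225585938)
head n 737 ((478.771240234375, 14.192625045776367), 41.09927749633789) [438.76978834 -26.06225159 189.40671188] [519.40081084  54.96306681 198.69191341]
slot floor ((490.5980224609375, 7.3212432861328125), (67.74299621582031, 50.54624557495117), 71.33590698242188) 339 g 27.0 93.66666666666667
head off 5.052126391914092
floor off -10.401978151452875
```

Run:
```python
from h import *
co=np.array([-1.1534e-01,2.615e-03,244.23]);n=np.r_[-co[:2],1];n/=np.linalg.norm(n)
for f in('t0','s0'):
    z=np.load(f'pics/{f}.npz');g=z['p'].astype(float).mean(-1);R,t,k=z['R'],z['t'],z['k'];C=-R.T@t
    m=np.zeros(g.shape,np.uint8)
    if f=='t0': m[272:304,285:330]=1
    else: m[228:256,262:290]=1
    m&=(g<60)
    nl,l,s,c=cv2.connectedComponentsWithStats(m);i=1+s[1:,4].argmax();print(s[i])
    v,u=np.nonzero(l==i);d=np.c_[(u-k[1])/k[0],(v-k[2])/k[0],np.ones(len(u))]@R
    p0=np.array([0,0,co[2]])-11*n
    Q=C+(((p0-C)@n)/(d@n))[:,None]*d
    print(cv2.minAreaRect(Q[:,:2].astype(np.float32)),Q.mean(0))
    e,vv=np.linalg.eigh(np.cov(Q[:,:2].T));print('long axis deg',np.degrees(np.arctan2(vv[1,1],vv[0,1]))%180)
o=get_obs();print(o['tool_pos'])
T=np.array([477,14.2,270.])
M=Ro.from_euler('xyz',o['tcp_rot']).as_matrix();print(M.round(3),(M.T@(T-o['tool_pos'])).round(1))
```

```text
[291 279  32  19 337]
((478.2786865234375, 14.682846069335938), (61.656288146972656, 22.560821533203125), 71.41024780273438) [477.9861258   14.40532911 178.06378633]
long axis deg 70.93148503735068
[268 235  15  17 161]
((480.6349792480469, 23.131553649902344), (46.77735900878906, 19.319580078125), 70.64708709716797) [480.53221127  22.85097934 177.7922062 ]
long axis deg 70.68091157207787
[142.29815073 505.00225502 251.1099501 ]
[[-0.962  0.271 -0.001]
 [ 0.271  0.962 -0.001]
 [ 0.    -0.001 -1.   ]] [-455.3 -381.6  -18.4]
```

```bash
python3 -m jog '[0.78,-20,-17,-15,0, 0.78,-35,-29,-5,0, 0.78,-35,-29,0,0, 0.78,-35,-29,0,0, 0.78,-35,-29,0,0]'; python3 -m jog '[0.78,-35,-29,0,0, 0.78,-35,-29,0,0, 0.78,-35,-29,0,0, 0.78,-35,-29,0,0, 0.78,-35,-29,0,0]'
python3 - <<'E'
from h import *
o=get_obs();T=np.array([477.5,14.3,260.])
M=Ro.from_euler('xyz',o['tcp_rot']).as_matrix();print(o['tool_pos'],(M.T@(T-o['tool_pos'])).round(1),np.degrees(np.arctan2(M[1,1],M[0,1]))-71,o['grip_width'])
E
```

```text
time: 0.6
tool_pos: [260.8, 331.3, 269.5]
tcp_rot: [-3.137, -0.002, 2.876]
contact_force: [1.1, 0.9, -1.0]
grip_width: 56.4
time: 1.1
tool_pos: [394.3, 137.0, 269.3]
tcp_rot: [-3.137, -0.002, 2.878]
contact_force: [1.6, 0.7, 0.1]
grip_width: 20.5
[394.33066478 136.96430374 269.32669174] [-112.3  -96.7    9.5] 3.874551758565758 20.472761473760873
```

```bash
python3 -m jog '[0.78,-40,-33,0,1.5, 0.78,-35,-30,0,1.5, 0.78,-23,-22,5,0.8, 0.78,-8,-8,3,0, 0.78,0,0,0,0]'
python3 - <<'E'
from h import *
o=get_obs();T=np.array([477.5,14.3,240.])
M=Ro.from_euler('xyz',o['tcp_rot']).as_matrix();print(o['tool_pos'],o['tcp_rot'],(M.T@(T-o['tool_pos'])).round(1),np.degrees(np.arctan2(M[1,1],M[0,1]))-71,o['grip_width'])
snap('wrist','w0')
E
```

```text
time: 1.6
tool_pos: [470.7, 10.6, 259.8]
tcp_rot: [-3.136, -0.003, 2.801]
contact_force: [-0.3, 0.2, -0.4]
grip_width: 20.1
[470.69590804  10.64076328 259.75842377] [-3.13647935 -0.00338571  2.80137283] [-5.3  5.8 19.7] -0.492168050176943 20.134851843061586
```

View pics/w0.png

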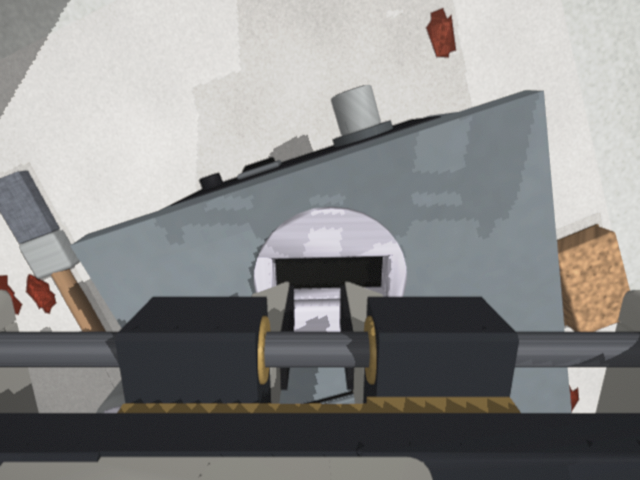

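Run:
```python
from h import *
im=cv2.imread('pics/w0.png');cv2.imwrite('pics/w0c.png',cv2.resize(im[200:360,240:420],None,fx=4,fy=4,interpolation=cv2.INTER_CUBIC))
co=np.array([-1.1534e-01,2.615e-03,244.23]);n=np.r_[-co[:2],1];n/=np.linalg.norm(n)
z=np.load('pics/w0.npz');R,t,k=z['R'],z['t'],z['k'];C=-R.T@t
o=get_obs();M=Ro.from_euler('xyz',o['tcp_rot']).as_matrix()
for u,v in [(277,260),(382,259),(330,258)]:
    d=np.r_[(u-k[1])/k[0],(v-k[2])/k[0],1]@R
    Q=C+((np.array([0,0,co[2]])-11*n-C)@n)/(d@n)*d
    print(Q.round(1),(M.T@(Q-o['tool_pos'])).round(1))
W=cloud('w0');print(W[265,330],W[225,330],W[280,330])
```

```text
[459.6 -10.7 180.1] [  2.5 -24.   79.9]
[480.   47.2 177.9] [ 2.5 37.3 81.8]
[468.9  18.7 179.1] [ 3.4  6.8 80.8]
[472.67823755  17.39447092 180.14247423] [445.52412403  26.14040053 198.68507057] [482.05910613  14.22249817 178.82954183]
```

View pics/w0c.png

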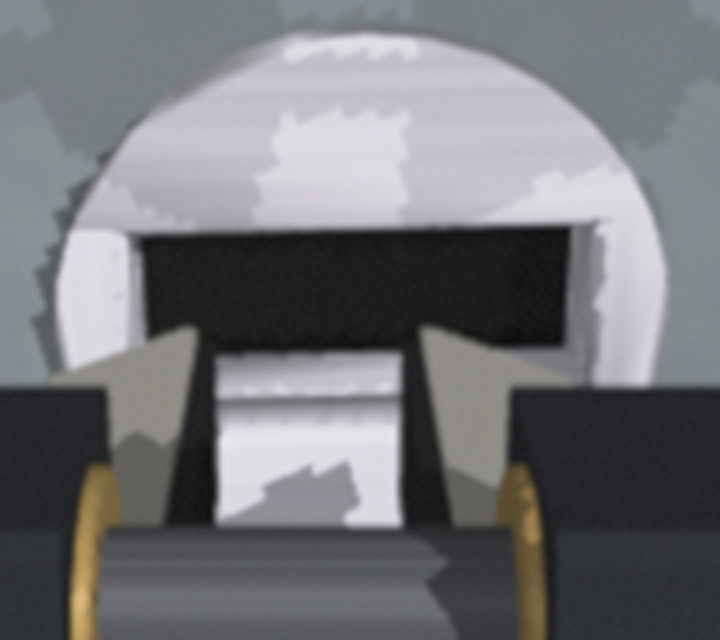

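Run:
```python
from h import *
co=np.array([-1.1534e-01,2.615e-03,244.23]);n=np.r_[-co[:2],1];n/=np.linalg.norm(n)
z=np.load('pics/w0.npz');R,t,k=z['R'],z['t'],z['k'];C=-R.T@t
o=get_obs();M=Ro.from_euler('xyz',o['tcp_rot']).as_matrix()
for u,v,off in [(330,287,-11),(376,287,-11),(320,257,5),(320,299,5)]:
    d=np.r_[(u-k[1])/k[0],(v-k[2])/k[0],1]@R
    Q=C+((np.array([0,0,co[2]])+off*n-C)@n)/(d@n)*d
    print(Q.round(1),(M.T@(Q-o['tool_pos'])).round(1))
```

```text
[487.   12.6 177. ] [-15.7   7.   82.8]
[496.7  38.7 176. ] [-16.   34.9  83.7]
[461.1  15.2 196.1] [ 9.8  0.8 63.8]
[485.4   6.7 193.3] [-16.    0.9  66.6]
```

```bash
python3 -m jog '[0.78,-4,6.3,10,-0.5, 0.78,0,0,15,0, 0.78,0,0,0,0]'
python3 - <<'E'
from h import *
o=get_obs();T=np.array([476,14.8,187.])
M=Ro.from_euler('xyz',o['tcp_rot']).as_matrix();print(o['tool_pos'],o['tcp_rot'],(M.T@(T-o['tool_pos'])).round(1),np.degrees(np.arctan2(M[1,1],M[0,1]))-71,o['grip_width'])
snap('wrist','w1')
E
```

```text
time: 1.95
tool_pos: [475.1, 20.6, 233.8]
tcp_rot: [-3.138, -0.004, 2.817]
contact_force: [-0.5, -1.0, -0.6]
grip_width: 20.1
[475.08368799  20.62565205 233.81640546] [-3.13802842 -0.00378781  2.81678776] [-2.9 -5.1 46.8] 0.3908240905299323 20.11390704738495
```

View pics/w1.png

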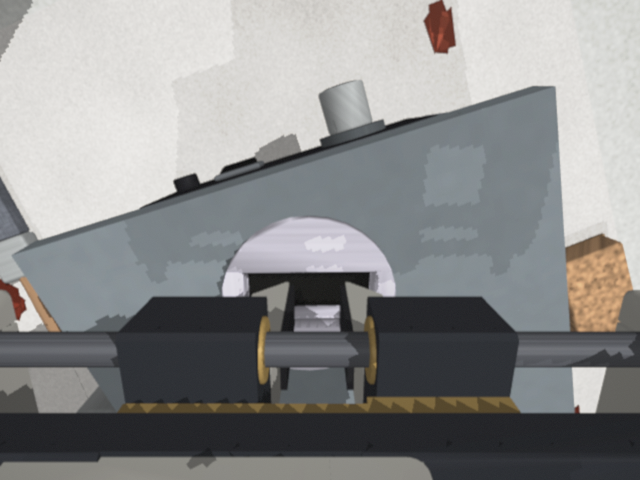

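```bash
python3 -m jog '[0.78,-2,-5.2,0,0.3, 0.78,0,0,0,0, 0.78,0,0,0,0]'
cat > ck.py <<'E'
from h import *
import sys
o=get_obs();T=np.array([476.5,14.6,float(sys.argv[1])])
M=Ro.from_euler('xyz',o['tcp_rot']).as_matrix();print(o['time'],o['tool_pos'].round(1),o['tcp_rot'].round(4),(M.T@(T-o['tool_pos'])).round(1),'yaw err',np.degrees(np.arctan2(M[1,1],M[0,1]))-71,o['grip_width'],o['contact_force'].round(1),o['moment'].round(2),np.abs(o['dq']).max().round(4))
E
python3 ck.py 210; python3 -c "
from h import *
snap('wrist','w2')
im=cv2.imread('pics/w2.png');cv2.imwrite('pics/w2c.png',cv2.resize(im[200:360,220:420],None,fx=4,fy=4))"
```

```text
time: 2.3
tool_pos: [476.2, 16.6, 236.3]
tcp_rot: [-3.139, -0.0, 2.815]
contact_force: [0.6, -0.1, -0.1]
grip_width: 20.3
2.3 [476.2  16.6 236.3] [-3.1391 -0.      2.8148] [-1.  -1.7 26.3] yaw err 0.2741995224217959 20.28595443093275 [ 0.6 -0.1 -0.1] [ 0.    0.04 -0.01] 0.0062
```

View pics/w2c.png

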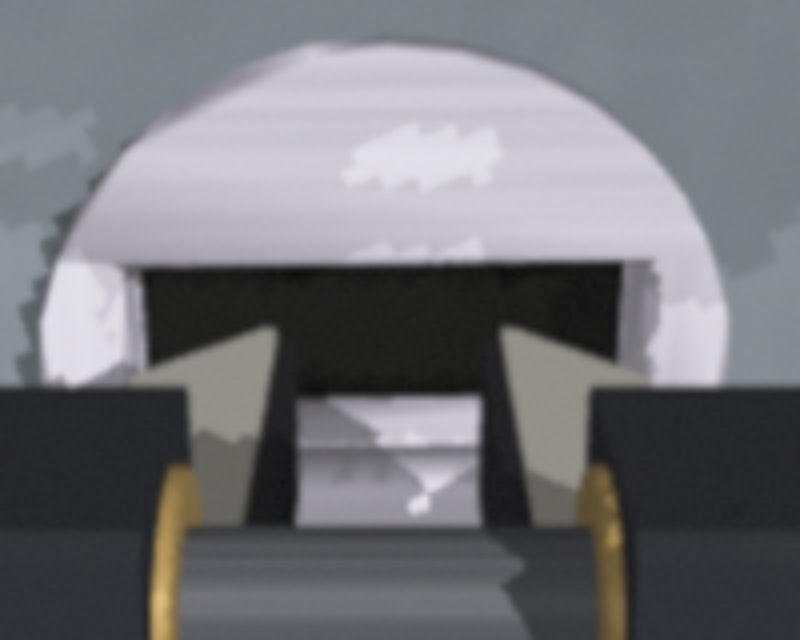

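```bash
python3 -m jog '[0.78,-1,-0.7,8,0.3, 0.78,0,0,8,0, 0.78,0,0,6,0, 0.78,0,0,0,0]';python3 ck.py 204
```

```text
time: 2.75
tool_pos: [476.9, 15.2, 212.5]
tcp_rot: [-3.139, 0.0, 2.808]
contact_force: [-1.2, -0.2, -0.1]
grip_width: 20.3
2.75 [476.9  15.2 212.5] [-3.1393e+00  4.0000e-04  2.8083e+00] [ 0.2 -0.7  8.5] yaw err -0.09493834736336737 20.321705326293444 [-1.2 -0.2 -0.1] [-0.03 -0.03  0.02] 0.0058
```

```bash
python3 -m jog '[0.78,0,0,5,0, 0.78,0,0,5,0, 0.78,0,0,5,0, 0.78,0,0,0,0]';python3 ck.py 179; python3 -c "
from h import *
snap('side','s1')
im=cv2.imread('pics/s1.png');cv2.imwrite('pics/s1c.png',cv2.resize(im[120:340,170:430],None,fx=3,fy=2.7))"
```

```text
time: 3.15
tool_pos: [476.8, 15.1, 196.2]
tcp_rot: [-3.139, 0.0, 2.808]
contact_force: [-2.4, 0.4, 0.6]
grip_width: 20.0
3.15 [476.8  15.1 196.2] [-3.1391  0.      2.8082] [ 0.1 -0.5 17.2] yaw err -0.1018007020554137 20.021836108619173 [-2.4  0.4  0.6] [-0.02  0.01  0.02] 0.008
```

View pics/s1c.png

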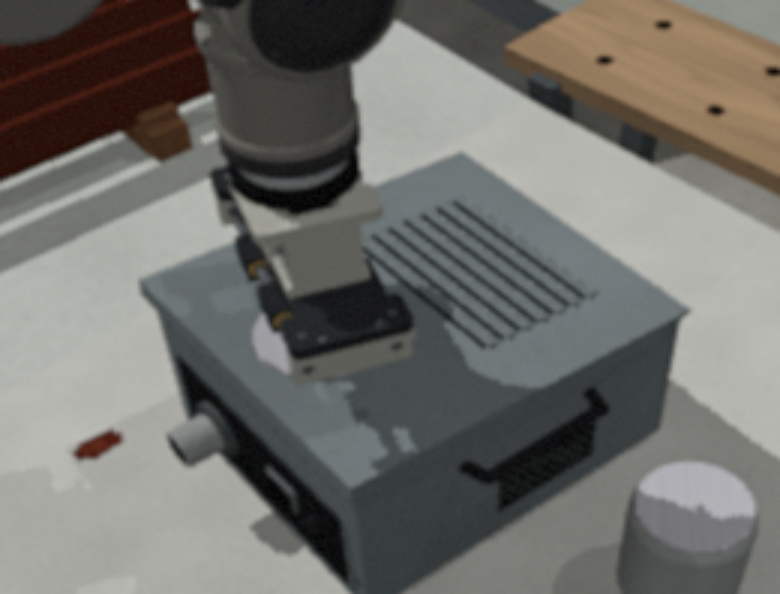

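```bash
python3 -m jog '[0.78,0,0,5,0, 0.78,0,0,5,0, 0.78,0,0,4,0, 0.78,0,0,0,0]';python3 ck.py 179
```

```text
time: 3.6
tool_pos: [477.0, 15.1, 182.2]
tcp_rot: [-3.139, 0.001, 2.808]
contact_force: [-1.4, 0.0, 2.6]
grip_width: 20.1
3.6 [477.   15.1 182.2] [-3.1393e+00  1.3000e-03  2.8083e+00] [ 0.3 -0.6  3.2] yaw err -0.09650130257097089 20.09431820019722 [-1.4  0.   2.6] [-0.01  0.15  0.02] 0.0061
```

```bash
python3 -m jog '[0.78,0,0,2.5,0, 0.78,0,0,0,0]';python3 ck.py 179;python3 -m jog '[0.78,0,0,2,0, 0.78,0,0,0,0]';python3 ck.py 179
```

```text
time: 3.8
tool_pos: [477.1, 15.1, 179.6]
tcp_rot: [-3.139, 0.002, 2.808]
contact_force: [-1.2, -0.5, 2.2]
grip_width: 20.2
3.8 [477.1  15.1 179.6] [-3.1394e+00  1.6000e-03  2.8083e+00] [ 0.4 -0.6  0.6] yaw err -0.09856977761768349 20.181237167192236 [-1.2 -0.5  2.2] [-0.01  0.14  0.  ] 0.011
time: 4.0
tool_pos: [477.2, 15.1, 179.4]
tcp_rot: [-3.14, 0.003, 2.809]
contact_force: [-1.7, -0.1, 2.1]
grip_width: 20.2
4.0 [477.2  15.1 179.4] [-3.1395e+00  2.8000e-03  2.8085e+00] [ 0.5 -0.6  0.4] yaw err -0.08237455189924958 20.18164111378722 [-1.7 -0.1  2.1] [0.02 0.39 0.03] 0.0042
```

```bash
python3 -m jog '[0.78,0,0,3,0, 0.78,0,0,3,0]';python3 ck.py 179; python3 -c "
from h import *
snap('side','s2');snap('top','t2')
im=cv2.imread('pics/s2.png');cv2.imwrite('pics/s2c.png',cv2.resize(im[120:340,170:430],None,fx=3,fy=2.7))
W=cloud('t2')
for u,v in [(255,315),(365,312),(300,190)]:print(W[v-2:v+3,u-2:u+3].reshape(-1,3).mean(0))"
```

```text
time: 4.2
tool_pos: [477.4, 15.1, 178.7]
tcp_rot: [-3.14, 0.006, 2.809]
contact_force: [-13.3, -0.2, 37.7]
grip_width: 20.1
4.2 [477.4  15.1 178.7] [-3.1399  0.0063  2.8093] [ 0.7 -0.7 -0.3] yaw err -0.04184568843645309 20.1239837702228 [-13.3  -0.2  37.7] [0.19 2.47 0.03] 0.0267
[401.72145913  78.78674916 535.62149371]
[425.56039481 -99.56509599 164.72289199]
[689.11458869  17.82679658 164.79797171]
```

View pics/s2c.png

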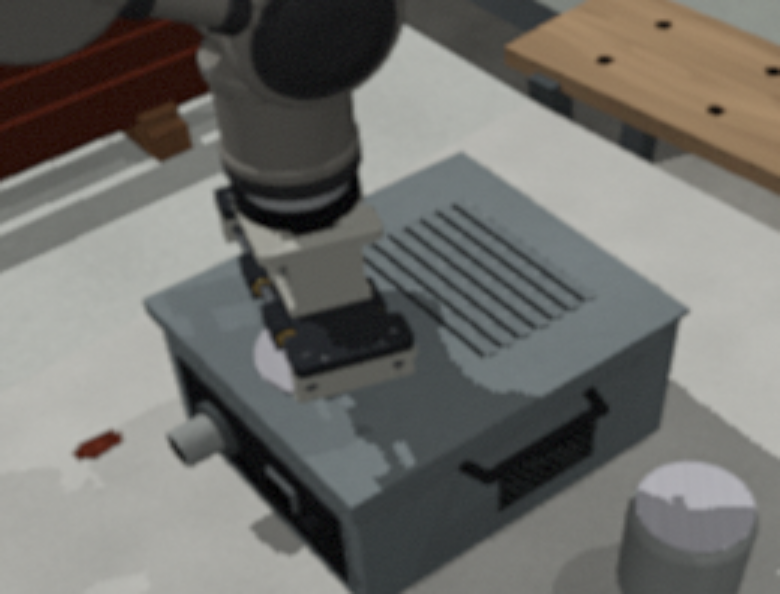

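```bash
python3 -m jog '[0.78,0,0,1.5,6, 0.78,0,0,1.5,6]';python3 ck.py 179
```

```text
time: 4.5
tool_pos: [476.9, 14.8, 179.1]
tcp_rot: [-3.141, 0.01, 2.596]
contact_force: [-4.6, -0.8, 12.7]
grip_width: 20.1
4.5 [476.9  14.8 179.1] [-3.1413  0.0096  2.5955] [ 0.3 -0.4  0.1] yaw err -12.286947243592678 20.059022976968656 [-4.6 -0.8 12.7] [-0.11  0.88  0.14] 1.0556
```

```bash
python3 -m jog '[0.78,0,0,2,6, 0.78,0,0,2,6, 0.78,0,0,2,6]';python3 ck.py 179;python3 -m jog '[0.78,0,0,2,6, 0.78,0,0,2,6, 0.78,0,0,2,6]';python3 ck.py 179
```

```text
time: 4.8
tool_pos: [476.5, 14.4, 178.9]
tcp_rot: [3.138, 0.013, 2.27]
contact_force: [-9.1, 0.2, 21.4]
grip_width: 20.3
4.8 [476.5  14.4 178.9] [3.1378 0.013  2.2699] [ 0.2  0.1 -0.1] yaw err -30.93937909854087 20.25611681390691 [-9.1  0.2 21.4] [-0.02  1.56  0.1 ] 1.0811
time: 5.1
tool_pos: [475.9, 14.1, 178.9]
tcp_rot: [3.132, 0.014, 1.944]
contact_force: [-7.3, 0.9, 22.1]
grip_width: 20.1
5.1 [475.9  14.1 178.9] [3.1318 0.014  1.9443] [ 0.2  0.7 -0.1] yaw err -49.59222792229312 20.13567072053336 [-7.3  0.9 22.1] [-0.06  1.66  0.16] 1.0819
```

```bash
python3 -m jog '[0.78,0,0,2,6, 0.78,0,0,2,6, 0.78,0,0,2,4]';python3 ck.py 179;python3 -m jog '[0.78,0,0,2,4, 0.78,0,0,2,4]';python3 ck.py 179
```

```text
time: 5.4
tool_pos: [475.4, 14.0, 178.9]
tcp_rot: [3.125, 0.012, 1.654]
contact_force: [-7.9, 0.4, 22.3]
grip_width: 20.2
5.4 [475.4  14.  178.9] [3.1252 0.0125 1.6539] [ 0.5  1.2 -0.1] yaw err -66.2287904066797 20.194020976542603 [-7.9  0.4 22.3] [-0.03  1.65  0.16] 0.7079
time: 5.6
tool_pos: [475.1, 14.1, 178.9]
tcp_rot: [3.121, 0.011, 1.51]
contact_force: [-5.9, 2.0, 20.7]
grip_width: 20.4
5.6 [475.1  14.1 178.9] [3.1212 0.0108 1.5095] [ 0.6  1.3 -0.1] yaw err -74.49781053898575 20.409157280972046 [-5.9  2.  20.7] [0.19 1.5  0.49] 0.712
```

Moment is rising (0.49); the stop is near. Continuing until it is firm.

```bash
python3 -m jog '[0.78,0,0,2,3, 0.78,0,0,2,3]';python3 ck.py 179;python3 -m jog '[0.78,0,0,2,4, 0.78,0,0,2,4]';python3 ck.py 179
```

```text
time: 5.8
tool_pos: [476.3, 15.6, 179.0]
tcp_rot: [3.115, 0.006, 1.402]
contact_force: [-5.8, 3.0, 20.3]
grip_width: 20.3
5.8 [476.3  15.6 179. ] [3.1147 0.0057 1.402 ] [-0.9  0.3 -0. ] yaw err -80.66157280501547 20.34643300768513 [-5.8  3.  20.3] [0.39 1.46 0.99] 0.5276
time: 6.0
tool_pos: [476.4, 15.7, 179.0]
tcp_rot: [3.11, 0.005, 1.272]
contact_force: [-7.3, 1.0, 23.1]
grip_width: 20.7
6.0 [476.4  15.7 179. ] [3.1103 0.0052 1.2722] [-1.   0.4  0. ] yaw err -88.09920417638803 20.656399395401635 [-7.3  1.  23.1] [0.31 1.86 5.34] 0.6469
```

```bash
python3 -m jog '[0.78,0,0,0,-4, 0.78,0,0,0,-6, 0.78,0,0,0,0]';python3 ck.py 179; python3 -c "
from h import *
snap('wrist','w3')"
```

```text
time: 6.3
tool_pos: [476.4, 16.0, 180.3]
tcp_rot: [3.11, 0.014, 1.46]
contact_force: [-1.8, -0.9, 1.7]
grip_width: 20.1
6.3 [476.4  16.  180.3] [3.1099 0.0138 1.4603] [-1.4  0.2  1.3] yaw err -77.30868571751562 20.10166157523431 [-1.8 -0.9  1.7] [-0.17  0.29 -0.02] 0.0639
```

View pics/w3.png

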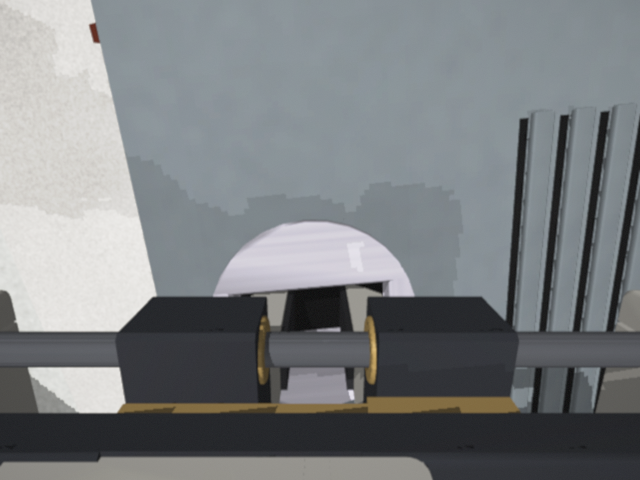

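```bash
python3 -m jog '[0.78,0,0,-1,-4, 0.78,0,0,-4,0, 0.78,0,0,-5,0]';python3 ck.py 179; python3 -m jog '[0.78,0,0,-10,0, 0.78,0,0,-15,0, 0.78,0,0,-25,0, 0.78,0,0,-30,0, 0.78,0,0,0,0]';python3 ck.py 179; python3 -c "
from h import *
snap('wrist','w4');W=cloud('w4')"
```

```text
time: 6.65
tool_pos: [475.7, 16.1, 189.4]
tcp_rot: [3.113, 0.015, 1.519]
contact_force: [-0.5, 0.5, -0.3]
grip_width: 20.5
6.65 [475.7  16.1 189.4] [3.113  0.015  1.5191] [-1.3  0.6 10.4] yaw err -73.93962594228658 20.48629842600569 [-0.5  0.5 -0.3] [-0.08  0.05  0.03] 0.1369
time: 7.15
tool_pos: [473.5, 17.3, 275.0]
tcp_rot: [3.112, 0.014, 1.509]
contact_force: [-0.3, -0.7, 0.4]
grip_width: 19.9
7.15 [473.5  17.3 275. ] [3.1121 0.0145 1.5089] [-1.1  0.3 96. ] yaw err -74.52459373044887 19.916201718151292 [-0.3 -0.7  0.4] [-0.11  0.04  0.01] 0.0621
```

View pics/w4.png

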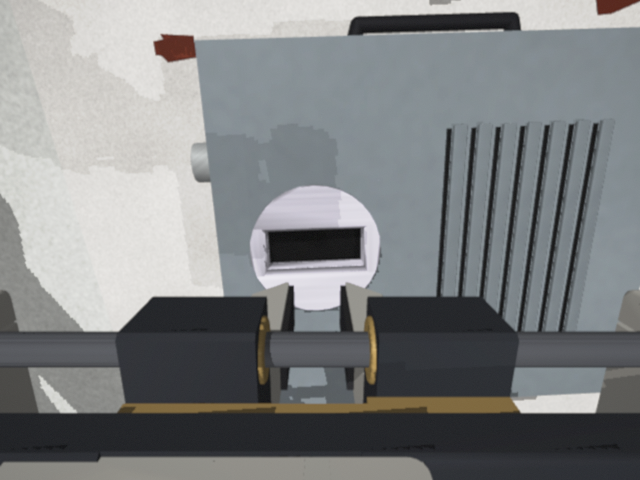

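Slot now runs front to back, parallel to the case's long edge. I'll move clear and check with the top view.

```bash
python3 -m jog '[0.78,0,0,-40,0, 0.78,30,0,-20,0, 0.78,45,0,0,0, 0.78,45,0,0,0, 0.78,45,0,0,0]';python3 -m jog '[0.78,45,0,0,0, 0.78,30,0,0,0, 0.78,0,0,0,0]';python3 ck.py 179; python3 -c "
from h import *
snap('top','t3')
im=cv2.imread('pics/t3.png');cv2.imwrite('pics/t3c.png',im)"
```

```text
time: 7.7
tool_pos: [481.5, 183.0, 330.6]
tcp_rot: [3.12, 0.015, 1.493]
contact_force: [1.0, -0.9, 0.6]
grip_width: 20.4
time: 8.0
tool_pos: [485.7, 265.3, 326.2]
tcp_rot: [3.124, 0.016, 1.495]
contact_force: [0.7, -1.3, -0.4]
grip_width: 20.3
8.0 [485.7 265.3 326.2] [3.1243 0.0156 1.4946] [-248.3    7.3  151.3] yaw err -75.3527936424959 20.339813179543466 [ 0.7 -1.3 -0.4] [-0.13  0.1   0.04] 0.03
```

View pics/t3c.png

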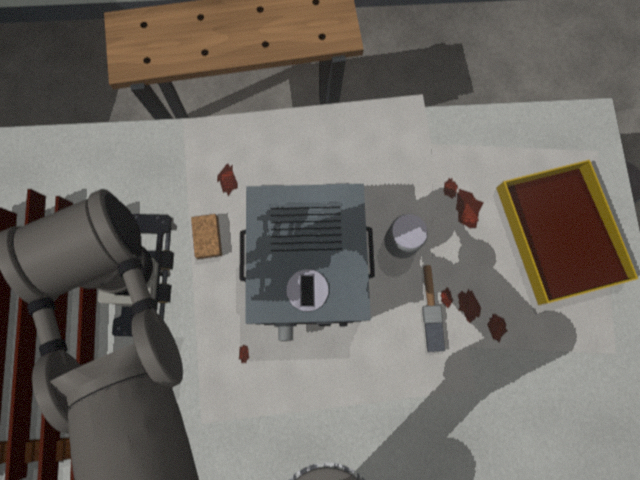

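Run:
```python
from h import *
W=cloud('t3')
for u,v in [(255,315),(362,312),(255,195),(355,195),(290,300)]:print(W[v-2:v+3,u-2:u+3].reshape(-1,3).mean(0).round(1))
z=np.load('pics/t3.npz');g=z['p'].astype(float).mean(-1);R,t,k=z['R'],z['t'],z['k'];C=-R.T@t
m=np.zeros(g.shape,np.uint8);m[272:310,295:320]=1;m&=(g<60)
nl,l,s,c=cv2.connectedComponentsWithStats(m);i=1+s[1:,4].argmax();print(s[i])
v,u=np.nonzero(l==i);d=np.c_[(u-k[1])/k[0],(v-k[2])/k[0],np.ones(len(u))]@R
Q=C+((154-C[2])/d[:,2])[:,None]*d
print(cv2.minAreaRect(Q[:,:2].astype(np.float32)))
e,vv=np.linalg.eigh(np.cov(Q[:,:2].T));print('long axis deg',np.degrees(np.arctan2(vv[1,1],vv[0,1])))
a=np.load('pics/t0.npz')['p'].astype(int);b=z['p'].astype(int)
for n,(x0,y0,x1,y1) in dict(tin=(390,212,428,252),brush=(420,262,446,354),block=(190,212,222,260)).items():
    p1,p2=[cv2.cvtColor(q[y0:y1,x0:x1].astype(np.uint8),cv2.COLOR_RGB2GRAY).astype(np.float32) for q in(a,b)]
    print(n,cv2.phaseCorrelate(p1,p2),abs(p1-p2).mean())
```

```text
[431.8 120.5 165.5]
[425.9 -93.5 165.2]
[683.4 113.3 164.3]
[671.8 -97.7 164.6]
[457.4  49.2 169.3]
[301 276  13  30 366]
((476.69525146484375, 14.254310607910156), (24.507625579833984, 59.57578659057617), 87.15299987792969)
long axis deg 178.56785172249988
tin ((0.2517719084373766, 0.05690051820654318), 0.6771082651615142) 20.86908
brush ((0.1592444273815694, 0.2883136506056019), 0.5708397832917579) 16.445234
block ((0.14172192293506747, -0.17944055881855903), 0.9938054218267401) 10.654297
```

Cover sits level at 165 mm. The slot's long axis is at −1.4°, against a case yaw of about −1.7°, so the fastener is at its stop. The bystanders have not moved.

```bash
python3 -c "
from plant import close_job
print(close_job())"
```

```text
the job is handed in; nothing more can be done
None
```

The filter cover is shut and locked, and I handed the job in at about 8 s of the 40 s allowed. I set the fingertips in the fastener's slot and pressed the cover down to its stop. Holding about 20 N, I then turned the fastener clockwise until it was firm.

The fastener was already about 0.3 rad clockwise when I started, so it needed only about 73° more.

**Checks after the arm had backed off:**
- **Cover:** it stayed down with the gripper clear, level at 164–165.5 mm front and back.
- **Fastener:** the slot lies front to back, at −1.4° against a case angle of about −1.7°, so it is at its stop within measuring error.
- **Forces:** the readings I took never went above about 40 N of pressing force. The turning moment peaked at 5.3 N m against the stop.
- **Tin, brush and sanding block:** before-and-after pictures show shifts under 0.3 pixel, so they did not move.

**One disagreement:** at the stop the tool had turned about 15° past the slot's final angle. I had expected about 7° of play between the fingers and the slot. The top picture still shows the slot locked and nothing damaged.

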